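# Close the frame jig and press its lock cap home

### The arm

A 6-joint arm with a two-finger parallel gripper is mounted at the origin on the work surface. World frame = base frame: x ahead of the robot, y to its left, z up, the work surface at z = 0. Lengths are in m, angles in rad, forces in N, time in s.
With the tool pointing down it reaches from about 0.3 to 0.875 m from the base axis. Payload 6.4 kg.
Tool frame: the origin (TCP) lies at the very end of the fingers, on their centre line; the grasp point (between the pads) lies 19 mm behind it; x points along the fingers, y is the direction in which the jaws open and shut, and the axes are right-handed (so a half turn about x gives the same grasp; the last joint's range is limited). The gripper opens to 85 mm and grips with 20 to 120 N. Pads are 22 mm wide; open, the fingers measure 114 mm over their backs; the gripper's body (76 mm by 85 mm) begins 54 mm behind the grasp point. The pads swing forward as they close: fully open they stand 13 mm farther back than shut.
Start: joints at [0.982, 0.181, 1.607, -0, 1.354, -0.206], TCP at [0.215, 0.533, 0.231] pointing down, gripper open.
Joint ranges: [-2.99, 2.99], [-0.89, 2.07], [0.3, 2.58], [-1.14, 4.28], [0, 2.63], [-3.12, 3.12]. Speed limits (rad/s): [2.57, 2.57, 3.01, 3.14, 3.14, 3.14].

### API

Orientations are given as a unit quaternion [w, x, y, z].
In Python, from bench import status, optics, hand_in gives the robot as it stands. The module is installed in compiled form; this text tells all that it offers.
- The arm moves only by the shell command python3 -m jog 'ROWS'. ROWS is JSON, one flat list of numbers, 5 for each row, row after row: the shift along the tool's x, y, z in mm, then the turn about the tool's x in degrees, then the opening in per cent of the stroke, from 0 (shut) to 100 (fully open). In form: [tx, ty, tz, yaw, gripper, tx, ty, tz, yaw, gripper, ...]. A call has exactly 5 rows; each row is the pose to reach, as a shift and turn from the pose commanded when the call began, along the tool's axes at that moment; what a row does not reach only later rows make up. A row lasts 1/10 s, in which the tool goes at most 50 mm and 8.59 degrees, less where a joint would pass 70% of its speed; a pose out of reach is approached as far as the arm can. A call with a gripper value outside its range is refused whole. The fingers move at their own pace and stop on an object; the grip force is fixed at half the most. Time passes only in rows, so rows that repeat a pose let the fingers close, or fill a call up. It gives the time, the measured TCP pose, the force and the opening at its end, in the units of the state.
- status.get_obs(): the state, without advancing time (a new reading comes with each control period).
- optics.camera(name): name is "scene" or "top" or "wrist"; returns the picture (400x640x3 uint8, red, green, blue); there is no depth.
- optics.get_calibration(name): a dict with "vertical_fov" (degrees; the focal length in pixels is half the picture's height over the tangent of half this angle, whatever the lens; pixels are square), "cx", "cy" (the principal point, pixels), "extrinsics" (4x4, takes a point from camera to world coordinates). Camera axes: x right, y up, looking along -z (the intrinsics and any distortion apply to the point x, -y, -z); pixel columns grow to the right and rows downward; lengths in m; the calibration is good to about 2 mm. A picture is of the moment at which its call begins: read the wrist's pose just before it. get_calibration takes no time and is no camera call; for the wrist camera it gives the pose at the moment of the call.
- hand_in(): hands the job in, once; it reports no verdict.
The state is a dict: "time_s": time; "q": joint angles; "dq": joint speeds; "joint_efforts": joint torques, N m; "eef_pos": TCP position; "eef_rot": TCP orientation; "wrist_force": force on the tool from outside, world axes, zero at the start; "torque": the same for the moment, N m; "opening": opening from 0.0 (shut) to 1.0 (fully open).
Only numpy, scipy, OpenCV 4.12 (cv2) and the standard library are available. Lean on these libraries where they do the work, as an engineer would, in place of code of your own. Each camera call takes 0.05 s, during which the arm holds its last target. There are 200 camera calls.

### The job

Wind the jig's hand crank clockwise, about two full turns, until the blue jaw comes to its stop against the phone frame and the brass stud stands clear of the bridge. Then press the orange snap cap, mouth down, onto that stud until it clicks, and keep pressing it firmly down on its seat: finish with the gripper still pushing the cap down, not letting go. Leave the jar, the charger and the red-handled driver where they are.

Things in the scene. Friction and masses are not known exactly. Their poses are not given: they have to be found in the camera images.
- jig: Frame-straightening jig, fixed; place and yaw vary. Grey bed 8 mm thick, x -145 to 185 mm, y +-85 mm. Origin on the shelf surface below the middle of the steel bridge; +x is the way the jaw travels, z up. Bridge x +-20, y +-64 mm, 42 to 48 mm above the shelf: a capped stud cannot pass under it. Stud at x = 0 with the jaw back, x = 70 mm at its stop. Frame nest x 96 to 164 mm, 15 mm high.
- crank (a joint): Angle turned by the crank, rad, clockwise seen from above; 0 = jaw fully back, 12.57 (two turns) = jaw at its stop, where the crank stops hard. Starts between 0 and 1.5. Moves the jaw 35 mm a turn and stays where it is left; turning takes about 2 to 4 N at the grip. At 0 the crank arm points along the jig's -x.
- crank_axis (a point): Fixed point on the crank's vertical axis, 87 mm above the shelf, at x = -90 mm on the jig.
- crank_knob (a point): Centre of the top of the crank's black upright grip, 87 mm above the shelf, 35 mm from the crank axis; goes round with the crank. The grip is a round sleeve 14 to 18 mm in diameter, 38 mm tall (49 to 87 mm above the shelf), spinning freely on its pin, so a gripper may keep its orientation while it goes round. Top of the crank arm below it: 48 mm above the shelf.
- stud_seat (a point): Centre of the top of the 34 mm steel seat round the foot of the stud, on the jaw, 17 mm above the shelf; moves with the jaw. z up. The brass stud rises 22 mm from here: 16 mm in diameter, tapering to 8 mm over the last 5 mm, with four sprung steel balls round it that bulge to 24 mm diameter 10 mm above the seat.
- cap: Orange snap cap, 38 mm diameter, 30 mm tall, 20 to 45 g, standing mouth down, closed top up; origin at the centre of its underside. Mouth 20 mm wide through a 4 mm lip, 28 mm inside above. Pushed over the stud it meets the balls with its underside 15 mm above the seat; the push rises to about 11 N at 12 mm, falls away below 10 mm (the balls then pull it down), and it is home with its underside on the seat.
- jar: Squat green glass jar of screws, 54 mm diameter, 55 mm tall, upright; origin at the centre of its underside. Leave alone.
- charger: White plastic wall charger, 44 x 44 x 28 mm with two 18 mm pins along its +x; origin at the centre of its underside. Leave alone.
- driver: Red-handled steel hex driver, 150 mm long, lying along its x axis, handle to -x, the origin at the middle of its length. Leave alone.
Not all that is in view belongs to the job. Several things look just like the cap: the one meant starts farthest to the robot's left.

How it is judged:
By the outcome, as a careful person would: the job done as asked, in the order asked, and still so for the second after the job is handed in, while the arm keeps its last pose, push and grip.
It also fails if it takes over 72 s, if anything falls off the work surface, if the arm or the gripper's body presses on something with over 40 N, if the wrist force passes 120 N, or if a joint passes its speed limit or range.

## Working session

There is one attempt and no reset: what is moved stays moved. The work goes in short steps, Python scripts to look and compute and a shell command to move; the robot and the scene stay as the last step left them, time stands still between calls to the robot, and variables do not carry over. Pictures are saved under pics/ and viewed, on a budget of 10 in all, crops included, one or two more only if the job needs it, and the job is handed in when it is done.

```bash
mkdir -p pics; cat > h.py <<'E'
import numpy as np, cv2
from bench import status, optics
from scipy.spatial.transform import Rotation as R
def cal(n):
    c=optics.get_calibration(n); f=200/np.tan(np.radians(c["vertical_fov"])/2)
    return c,f,np.array(c["extrinsics"])
def pix2w(n,u,v,z):
    c,f,T=cal(n); K=np.array([[f,0,c["cx"]],[0,f,c["cy"]],[0,0,1.]])
    D=np.array(c.get("distortion",[0,0,0,0,0]),float).ravel()
    x,y=cv2.undistortPoints(np.array([[[u,v]]],float),K,D)[0,0]
    d=T[:3,:3]@np.array([x,-y,-1]); o=T[:3,3]; return o+d*(z-o[2])/d[2]
def w2pix(n,p):
    c,f,T=cal(n); q=T[:3,:3].T@(np.array(p)-T[:3,3]); return c["cx"]+f*q[0]/-q[2], c["cy"]+f*q[1]/q[2]
def snap(n,fn,crop=None,s=1):
    im=optics.camera(n)[:,:,::-1]
    if crop: x0,y0,x1,y1=crop; im=im[y0:y1,x0:x1]
    if s!=1: im=cv2.resize(im,None,fx=s,fy=s,interpolation=cv2.INTER_CUBIC)
    cv2.imwrite("pics/"+fn,im)
E
python3 - <<'E'
from h import *
for n in("top","scene","wrist"): print(n,{k:np.round(v,3).tolist() if not isinstance(v,str) else v for k,v in optics.get_calibration(n).items()})
o=status.get_obs(); print(o)
a=optics.camera("top");b=optics.camera("scene")
cv2.imwrite("pics/top0.png",a[:,:,::-1]);cv2.imwrite("pics/scene0.png",b[:,:,::-1])
E
```

```text
top {'vertical_fov': 46.121, 'cx': 324.173, 'cy': 209.944, 'extrinsics': [[0.005, 0.995, -0.101, 0.476], [-1.0, 0.007, 0.015, 0.047], [0.016, 0.101, 0.995, 1.058], [0.0, 0.0, 0.0, 1.0]]}
scene {'vertical_fov': 44.109, 'cx': 317.52, 'cy': 197.717, 'extrinsics': [[0.199, -0.755, 0.624, 1.201], [0.98, 0.144, -0.138, -0.134], [0.015, 0.639, 0.769, 0.873], [0.0, 0.0, 0.0, 1.0]]}
wrist {'vertical_fov': 59.991, 'cx': 318.828, 'cy': 197.622, 'extrinsics': [[0.374, -0.888, -0.269, 0.146], [0.928, 0.357, 0.111, 0.56], [-0.002, -0.291, 0.957, 0.372], [0.0, 0.0, 0.0, 1.0]]}
{'time_s': 0.0, 'q': array([ 9.81708249e-01,  1.81578562e-01,  1.60801649e+00, -2.05739403e-05,
        1.35380783e+00, -2.06299117e-01]), 'dq': array([-0.0002315 , -0.00019403, -0.00158085,  0.00088901, -0.00095409,
        0.00030015]), 'joint_efforts': array([-3.04923078e-04, -4.44882166e+01, -3.51333725e+01, -4.06733052e-04,
        9.20120539e-03, -3.90167361e-05]), 'eef_pos': array([0.21443709, 0.53291073, 0.23035897]), 'eef_rot': array([ 0.69395365,  0.13391716,  0.69443629, -0.13510279]), 'wrist_force': array([-0.06914556, -0.1033323 ,  0.0442455 ]), 'torque': array([0.00405209, 0.00774803, 0.03792265]), 'opening': 0.9955739473908719}
```

View pics/top0.png

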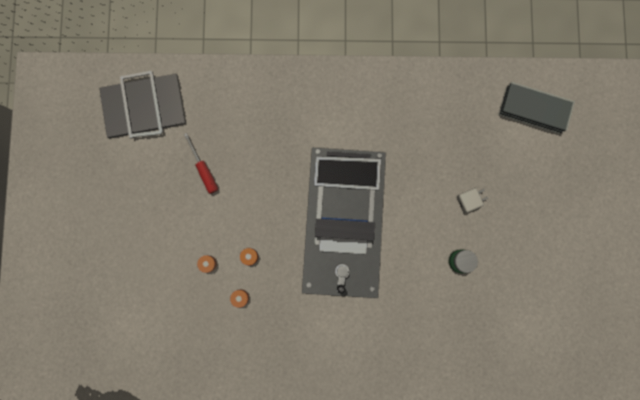

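View pics/scene0.png

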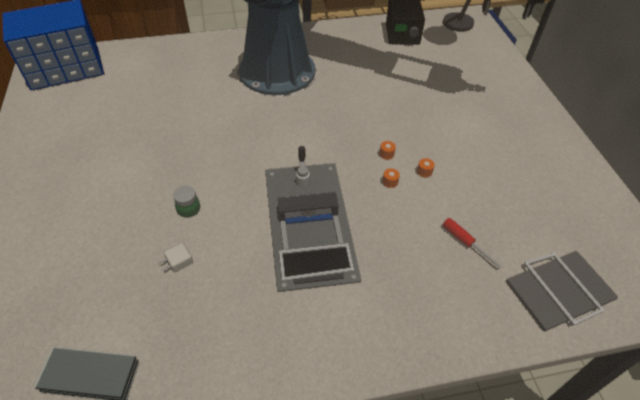

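The top view (up = +x, left = +y) shows the jig around (343,222), with the crank axis at (342,271) and the grip at (341,290). The cap look-alikes are at top pixels (206,264), (248,257) and (239,299). The leftmost is (206,264), which is (426,166) in the scene view. I'll check it in one enlarged crop.

```bash
python3 - <<'E'
import cv2
im=cv2.imread("pics/top0.png")[142:308,190:390]
cv2.imwrite("pics/crop1.png",cv2.resize(im,None,fx=3.6,fy=3.6,interpolation=cv2.INTER_CUBIC))
E
```

```text
(no output)
```

View pics/crop1.png

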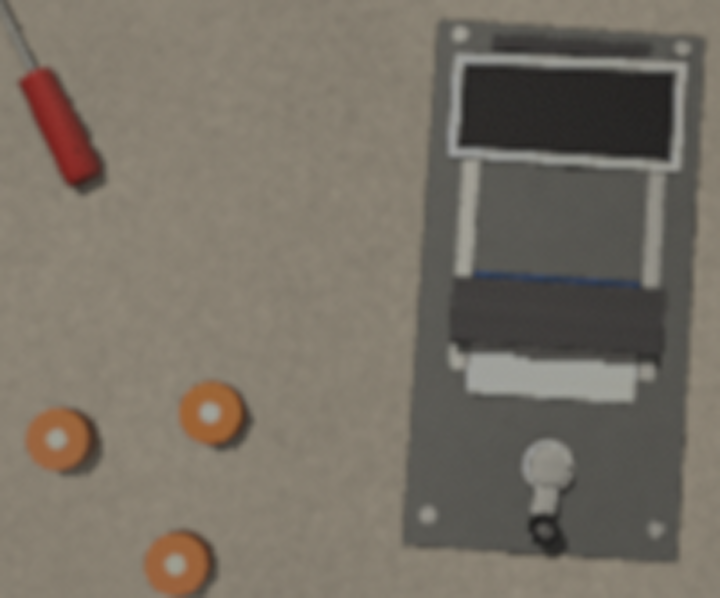

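```bash
cat > a.py <<'E'
from h import *
P=lambda u,v,z:pix2w("top",u/3.6+190-.4,v/3.6+142-.4,z)
J=np.array([[185,85],[185,-85],[-145,-85],[-145,85]])/1e3
def fit(W):
    W=np.array(W)[:,:2]; a=J-J.mean(0); b=W-W.mean(0)
    th=np.arctan2((a[:,0]*b[:,1]-a[:,1]*b[:,0]).sum(),(a*b).sum())
    c,s=np.cos(th),np.sin(th); M=np.array([[c,-s],[s,c]]); t=W.mean(0)-M@J.mean(0)
    return th,M,t,np.abs(J@M.T+t-W).max()
for W in ([P(*p,.008) for p in((439,19),(705,37),(678,562),(403,546))],[pix2w("scene",*p,.008) for p in((277,290),(358,283),(333.5,165),(265,169))]):
    th,M,t,e=fit(W); print("yaw",np.degrees(th),"org",t,"err",e,"axis",M@[-.09,0]+t,"seat@stop",M@[.07,0]+t)
    ax=M@[-.09,0]+t
print("knob z87",P(543,525,.087),"hub z.05",P(548,463,.05))
for c in((56,438),(210,412),(176,564)): print("cap",P(*c,.030))
print("cap scene",pix2w("scene",426,163,.030), "knob scene",pix2w("scene",301.5,149,.087))
o=status.get_obs(); Rm=R.from_quat(o["eef_rot"],scalar_first=True).as_matrix(); print(Rm.round(3),o["time_s"])
E
python3 a.py
```

```text
yaw -3.3307189938889374 org [ 0.53791173 -0.01310114] err 0.0008887313046964662 axis [ 0.44806375 -0.0078722 ] seat@stop [ 0.60779348 -0.01716809]
yaw -3.052193434295996 org [ 0.53981624 -0.01229318] err 0.16869336470655855 axis [ 0.44994391 -0.00750107] seat@stop [ 0.60971694 -0.01602037]
knob z87 [ 0.41605849 -0.0020966   0.087     ] hub z.05 [ 0.45004671 -0.00684575  0.05      ]
cap [0.46297348 0.28828501 0.03      ]
cap [0.47904201 0.19620883 0.03      ]
cap [0.38851784 0.21451109 0.03      ]
cap scene [0.45974378 0.29074444 0.03      ] knob scene [ 4.16179557e-01 -3.38127641e-04  8.70000000e-02]
[[-0.001  0.374  0.928]
 [-0.001  0.928 -0.374]
 [-1.    -0.002 -0.   ]] 0.1
```

```bash
python3 -m jog '[0,-35,31,0,50, 0,-70,62,0,50, 0,-106,93,0,50, 0,-142,124,0,50, 0,-177,155,0,50]' | tail -c 400
python3 -m jog '[0,-35,31,0,50, 0,-70,62,0,50, 0,-106,93,0,50, 0,-142,124,0,50, 0,-177,155,0,50]' | tail -c 400
python3 -m jog '[0,-35,31,-6.5,50, 0,-71,62,-13,50, 0,-71,62,-18.6,50, 0,-71,62,-18.6,50, 0,-71,62,-18.6,50]'
python3 - <<'E'
from h import *
o=status.get_obs(); Rm=R.from_quat(o["eef_rot"],scalar_first=True).as_matrix(); print(Rm.round(3),o["eef_pos"],o["time_s"],o["q"].round(2))
print(w2pix("wrist",[.416,-.001,.087]),w2pix("wrist",[.448,-.0075,.087]),w2pix("wrist",[.448,-.0075,.05]))
snap("wrist","w1.png")
E
```

```text
time_s: 0.6
eef_pos: [0.2923, 0.3095, 0.2309]
eef_rot: [0.694, 0.134, 0.694, -0.134]
wrist_force: [0.1, -0.3, 0.2]
opening: 0.498
time_s: 1.1
eef_pos: [0.3701, 0.0874, 0.2313]
eef_rot: [0.694, 0.135, 0.694, -0.134]
wrist_force: [1.2, 0.0, -0.2]
opening: 0.498
time_s: 1.6
eef_pos: [0.4007, 0.0006, 0.2309]
eef_rot: [0.706, 0.022, 0.707, -0.021]
wrist_force: [-0.3, 0.4, -0.3]
opening: 0.5
[[-0.001  0.061  0.998]
 [ 0.001  0.998 -0.061]
 [-1.     0.    -0.001]] [0.40067421 0.00055943 0.23092313] 1.6 [-0.3  -0.24  2.01  0.    1.36 -1.81]
(np.float64(318.95295108614835), np.float64(200.23174488564766)) (np.float64(313.8692977269004), np.float64(234.85290628531698)) (np.float64(314.373665148694), np.float64(220.21133012411727))
```

View pics/w1.png

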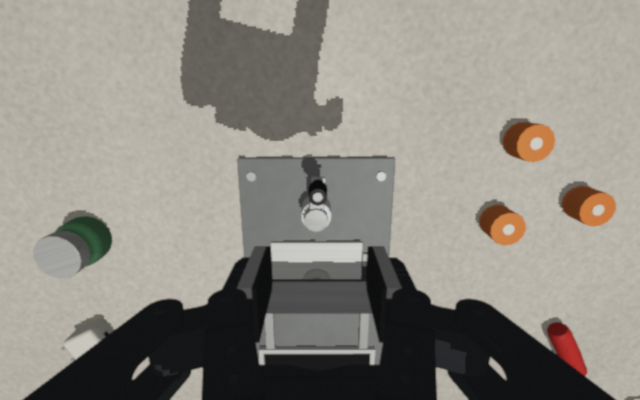

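```bash
python3 - <<'E'
import cv2
im=cv2.imread("pics/w1.png")[150:260,230:400]
cv2.imwrite("pics/w1c.png",cv2.resize(im,None,fx=4.5,fy=4.5,interpolation=cv2.INTER_CUBIC))
E
```

```text
(no output)
```

View pics/w1c.png

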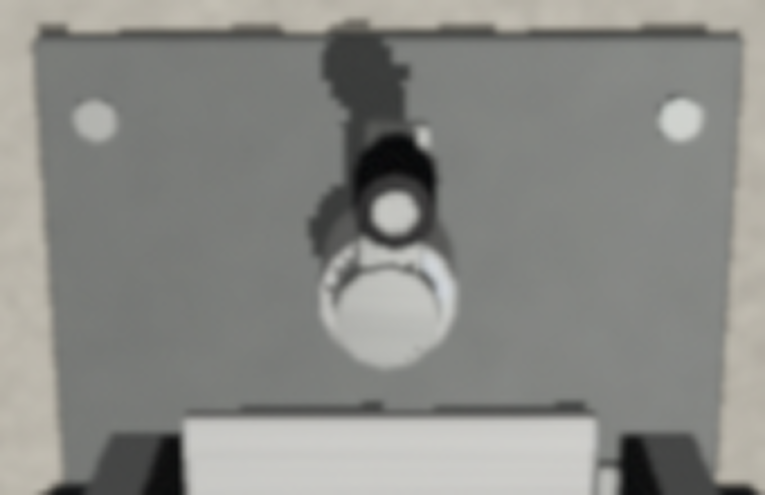

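```bash
python3 - <<'E'
from h import *
a=pix2w("wrist",238,158.7,.008);b=pix2w("wrist",394.6,157.5,.008); d=a-b
print(a,b,np.linalg.norm(d)); d/=np.linalg.norm(d); ang=np.degrees(np.arctan2(-d[0],d[1])) # jig y = -(d)
yj=-d[:2]; xj=np.array([yj[1],-yj[0]]); m=(a+b)[:2]/2
print("yaw",np.degrees(np.arctan2(xj[1],xj[0])),"axis",m+xj*.055,"seat",m+xj*.215)
for z in(.055,.058,.06): print("hub",pix2w("wrist",315.6,220,z))
print("knob",pix2w("wrist",317.4,196.7,.087))
print("caps",pix2w("wrist",599,210,.03))
o=status.get_obs();print(o["eef_pos"],o["time_s"])
E
```

```text
[ 0.38928825 -0.08532687  0.008     ] [0.39796876 0.08112916 0.008     ] 0.16668222239023867
yaw -2.985212374327281 axis [ 0.44855387 -0.00496316] seat [ 0.60833675 -0.01329567]
hub [ 0.44607933 -0.00567007  0.055     ]
hub [ 0.4449556 -0.005573   0.058    ]
hub [ 0.44420645 -0.00550828  0.06      ]
knob [ 0.41281041 -0.00174675  0.087     ]
caps [0.46204655 0.29019429 0.03      ]
[0.40066496 0.00097053 0.23099919] 1.65
```

```bash
python3 -m jog '[40,-1,12,0,50, 85,-1,12.5,0,50, 130,-1,12.5,0,50, 158,-1,12.5,0,50, 169,-1,12.5,0,50]'
python3 -m jog '[0,0,0,0,0, 0,0,0,0,0, 0,0,0,0,0, 0,0,0,0,0, 0,0,0,0,0]'
python3 - <<'E'
from h import *
o=status.get_obs(); print(o["eef_pos"],o["wrist_force"],o["opening"]*85,o["q"].round(2))
snap("top","t2.png",(300,200,390,310),5)
E
```

```text
time_s: 2.15
eef_pos: [0.4109, 0.0004, 0.0596]
eef_rot: [0.705, 0.021, 0.709, -0.02]
wrist_force: [0.5, 0.9, -0.9]
opening: 0.499
time_s: 2.65
eef_pos: [0.4142, -0.0016, 0.0633]
eef_rot: [0.707, 0.02, 0.706, -0.021]
wrist_force: [-1.9, 0.9, 3.8]
opening: 0.176
[ 0.41421095 -0.00160738  0.06334775] [-1.94130818  0.92896554  3.7772357 ] 14.95501686616992 [-0.29  0.06  2.13  0.    0.95 -1.81]
```

View pics/t2.png

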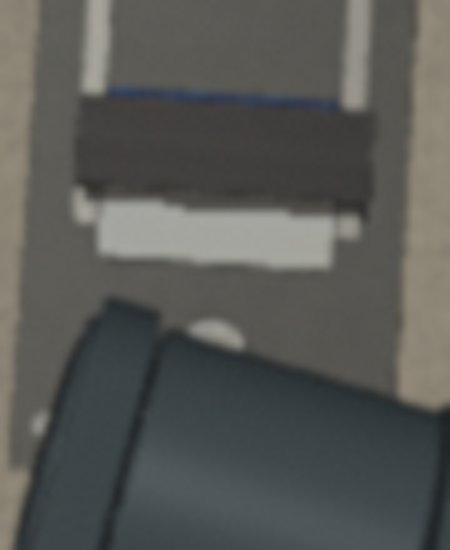

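The picture shows only the forearm over the jig. The grip itself closed to 15 mm, which matches the sleeve. Now I'll try the first part-turn and watch the force.

```bash
python3 -m jog '[0,7.2,1.4,0,0, 0,13.9,4.3,0,0, 0,19.9,8.5,0,0, 0,24.9,13.8,0,0, 0,28.7,20.1,0,0]'; python3 - <<'E'
import numpy as np
# table for quadrants: start psi, 5 steps of 18deg -> shifts ty,tz
for s in (115,25,-65,-155):
    p=np.radians(s-18*np.arange(6)); print(s,[(round(35*(np.sin(a)-np.sin(p[0])),1),round(35*(np.cos(a)-np.cos(p[0])),1)) for a in p[1:]])
E
```

```text
time_s: 3.2
eef_pos: [0.4354, 0.0267, 0.0632]
eef_rot: [0.707, 0.021, 0.707, -0.02]
wrist_force: [-3.5, 4.2, 9.3]
opening: 0.175
115 [(np.float64(3.0), np.float64(10.5)), (np.float64(2.6), np.float64(21.5)), (np.float64(-1.1), np.float64(31.8)), (np.float64(-7.9), np.float64(40.4)), (np.float64(-16.9), np.float64(46.5))]
25 [(np.float64(-10.5), np.float64(3.0)), (np.float64(-21.5), np.float64(2.6)), (np.float64(-31.8), np.float64(-1.1)), (np.float64(-40.4), np.float64(-7.9)), (np.float64(-46.5), np.float64(-16.9))]
-65 [(np.float64(-3.0), np.float64(-10.5)), (np.float64(-2.6), np.float64(-21.5)), (np.float64(1.1), np.float64(-31.8)), (np.float64(7.9), np.float64(-40.4)), (np.float64(16.9), np.float64(-46.5))]
-155 [(np.float64(10.5), np.float64(-3.0)), (np.float64(21.5), np.float64(-2.6)), (np.float64(31.8), np.float64(1.1)), (np.float64(40.4), np.float64(7.9)), (np.float64(46.5), np.float64(16.9))]
```

```bash
python3 -m jog '[0,3,10.5,0,0, 0,2.6,21.5,0,0, 0,-1.1,31.8,0,0, 0,-7.9,40.4,0,0, 0,-16.9,46.5,0,0]'
```

```text
time_s: 3.7
eef_pos: [0.4823, 0.0058, 0.0632]
eef_rot: [0.708, 0.02, 0.706, -0.021]
wrist_force: [-3.0, 1.4, 7.0]
opening: 0.176
```

```bash
python3 -m jog '[0,-10.5,3,0,0, 0,-21.5,2.6,0,0, 0,-31.8,-1.1,0,0, 0,-40.4,-7.9,0,0, 0,-46.5,-16.9,0,0]'
python3 -m jog '[0,-3,-10.5,0,0, 0,-2.6,-21.5,0,0, 0,1.1,-31.8,0,0, 0,7.9,-40.4,0,0, 0,16.9,-46.5,0,0]'
```

```text
time_s: 4.2
eef_pos: [0.4611, -0.0389, 0.063]
eef_rot: [0.707, 0.022, 0.707, -0.02]
wrist_force: [-1.6, 12.8, 11.7]
opening: 0.179
time_s: 4.7
eef_pos: [0.4173, -0.0207, 0.0633]
eef_rot: [0.708, 0.02, 0.705, -0.022]
wrist_force: [5.9, 0.0, 1.6]
opening: 0.174
```

```bash
python3 -m jog '[0,11,-3,0,0, 0,22.5,-2.6,0,0, 0,32.8,1.1,0,0, 0,41.4,7.9,0,0, 0,47.5,16.9,0,0]'
python3 -m jog '[0,3,10.5,0,0, 0,2.6,21.5,0,0, 0,-1.1,31.8,0,0, 0,-7.9,40.4,0,0, 0,-16.9,46.5,0,0]'
python3 -m jog '[0,-10.5,3,0,0, 0,-21.5,2.6,0,0, 0,-31.8,-1.1,0,0, 0,-40.4,-7.9,0,0, 0,-46.5,-16.9,0,0]'
```

```text
time_s: 5.2
eef_pos: [0.4357, 0.0271, 0.0631]
eef_rot: [0.707, 0.02, 0.707, -0.021]
wrist_force: [-2.0, -3.0, 10.9]
opening: 0.175
time_s: 5.7
eef_pos: [0.4818, 0.0072, 0.0631]
eef_rot: [0.707, 0.02, 0.707, -0.02]
wrist_force: [-2.6, 0.6, 9.8]
opening: 0.173
time_s: 6.2
eef_pos: [0.4618, -0.0383, 0.0631]
eef_rot: [0.707, 0.021, 0.706, -0.021]
wrist_force: [-0.5, 6.9, 8.7]
opening: 0.171
```

```bash
python3 -m jog '[0,-3,-10.5,0,0, 0,-2.6,-21.5,0,0, 0,1.1,-31.8,0,0, 0,7.9,-40.4,0,0, 0,16.9,-46.5,0,0]'
python3 -m jog '[0,4.6,-1.8,0,0, 0,8.7,-2.8,0,0, 0,12.4,-3.2,0,0, 0,14.8,-3.3,0,0, 0,14.8,-3.3,0,0]'
```

```text
time_s: 6.7
eef_pos: [0.4167, -0.0194, 0.0633]
eef_rot: [0.708, 0.02, 0.706, -0.021]
wrist_force: [3.0, -0.8, 5.1]
opening: 0.173
time_s: 7.2
eef_pos: [0.4139, -0.0039, 0.0632]
eef_rot: [0.707, 0.02, 0.707, -0.021]
wrist_force: [-1.4, 0.1, 10.6]
opening: 0.177
```

```bash
python3 -m jog '[0,1,0,0,0, 0,2,0,0,0, 0,2,0,0,0, 0,2,0,0,0, 0,2,0,0,0]'
python3 -m jog '[0,1,0,0,0, 0,1,0,0,0, 0,1,0,0,0, 0,1,0,0,0, 0,1,0,0,0]'
```

```text
time_s: 7.7
eef_pos: [0.414, -0.003, 0.0632]
eef_rot: [0.707, 0.019, 0.707, -0.021]
wrist_force: [-2.6, -4.9, 10.6]
opening: 0.177
time_s: 8.2
eef_pos: [0.4141, -0.0027, 0.0632]
eef_rot: [0.707, 0.019, 0.707, -0.022]
wrist_force: [-2.9, -8.3, 10.7]
opening: 0.176
```

```bash
python3 -m jog '[0,1,0,0,0, 0,2,0,0,0, 0,2,0,0,0, 0,2,0,0,0, 0,2,0,0,0]'
python3 -m jog '[0,-2,0,0,0, 0,-5,0,0,0, 0,-5,0,0,0, 0,-5,0,0,60, 0,-5,0,0,60]'
python3 -m jog '[0,0,0,0,60, 0,0,0,0,60, -30,0,0,0,60, -75,0,0,0,60, -120,0,0,0,60]'
python3 - <<'E'
from h import *
o=status.get_obs(); print(o["eef_pos"],o["wrist_force"],o["opening"]*85)
E
```

```text
time_s: 8.7
eef_pos: [0.4141, -0.0023, 0.0632]
eef_rot: [0.707, 0.017, 0.707, -0.023]
wrist_force: [-5.0, -17.4, 8.6]
opening: 0.171
time_s: 9.2
eef_pos: [0.4129, -0.0036, 0.062]
eef_rot: [0.706, 0.021, 0.707, -0.021]
wrist_force: [0.4, -0.3, 0.1]
opening: 0.504
time_s: 9.7
eef_pos: [0.4123, -0.0032, 0.183]
eef_rot: [0.706, 0.021, 0.708, -0.02]
wrist_force: [1.5, -0.2, 0.2]
opening: 0.596
[ 0.41226766 -0.00316961  0.1829625 ] [ 1.53327746 -0.18329543  0.21626192] 50.67011760104388
```

```bash
python3 -m jog '[50,0,0,0,60, 95,0,0,0,60, 119,0,0,0,60, 119,0,0,0,0, 119,0,0,0,0]'
python3 -m jog '[0,0,0,0,0, 0,0,0,0,0, 0,2,0,0,0, 0,3.5,0,0,0, 0,3.5,0,0,0]'
python3 -m jog '[0,1,0,0,0, 0,1.5,0,0,0, 0,1.5,0,0,0, 0,1.5,0,0,60, 0,1.5,0,0,60]'
python3 -m jog '[0,0,0,0,60, 0,0,0,0,60, -40,0,0,0,60, -85,0,0,0,60, -130,0,0,0,60]'
python3 - <<'E'
from h import *
o=status.get_obs(); print(o["eef_pos"],o["time_s"])
for p in ((.608,-.0155,.017),(.608,-.0155,.039)): print(w2pix("scene",p))
snap("scene","s2.png",(240,130,400,300),3.5)
E
```

```text
time_s: 10.2
eef_pos: [0.4132, -0.0035, 0.0635]
eef_rot: [0.706, 0.021, 0.707, -0.02]
wrist_force: [-0.1, -0.3, 0.5]
opening: 0.27
time_s: 10.7
eef_pos: [0.4141, -0.0025, 0.0643]
eef_rot: [0.707, 0.018, 0.706, -0.022]
wrist_force: [-4.3, -14.1, 0.8]
opening: 0.175
time_s: 11.2
eef_pos: [0.4145, 0.0012, 0.0641]
eef_rot: [0.708, 0.021, 0.706, -0.021]
wrist_force: [0.5, 0.2, 1.0]
opening: 0.501
time_s: 11.7
eef_pos: [0.413, 0.002, 0.1946]
eef_rot: [0.706, 0.021, 0.707, -0.02]
wrist_force: [1.4, 0.4, -1.0]
opening: 0.601
[0.41302056 0.00197014 0.19459851] 11.7
(np.float64(310.96355050861456), np.float64(236.49799340625884))
(np.float64(311.01137312140816), np.float64(230.3798375176462))
```

View pics/s2.png

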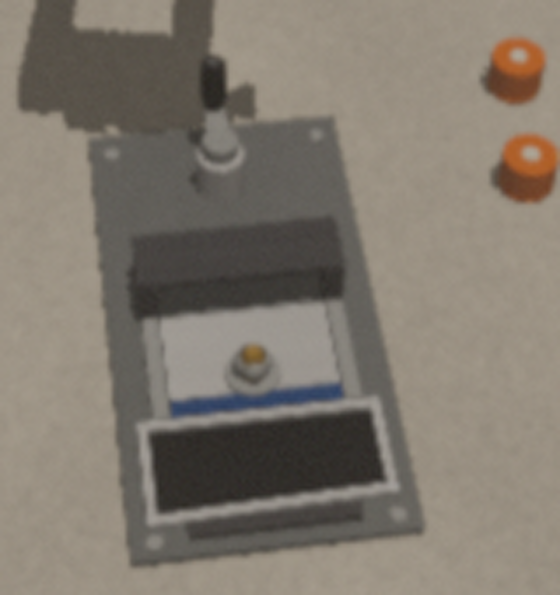

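The scene crop shows the blue jaw against the frame at crop (255,400). The brass stud is clear of the bridge, with its top at crop (252,352), or full-frame (312,230.6); the model predicted (311,230.4). Next I'll go to the leftmost cap.

```bash
python3 -m jog '[0,45,5,0,75, 0,90,10,0,75, 0,135,15,0,75, 0,180,20,0,75, 0,223,24.6,0,75]'
python3 -m jog '[0,45,5,0,75, 0,66.5,7.3,0,75, 0,66.5,7.3,0,75, 0,66.5,7.3,0,75, 0,66.5,7.3,0,75]'
python3 - <<'E'
from h import *
o=status.get_obs(); print(o["eef_pos"],o["time_s"]); 
pr=w2pix("wrist",(.4625,.289,.03)); print(pr)
im=optics.camera("wrist"); hsv=cv2.cvtColor(im,cv2.COLOR_RGB2HSV)
m=cv2.inRange(hsv,(5,120,90),(20,255,255)); n,l,s,c=cv2.connectedComponentsWithStats(m)
for i in range(1,n):
    if s[i,4]>60: print(s[i],c[i].round(1))
u,v=map(int,pr); cv2.imwrite("pics/w3.png",cv2.resize(im[max(0,v-70):v+70,u-100:u+100,::-1],None,fx=4,fy=4,interpolation=cv2.INTER_CUBIC))
E
```

```text
time_s: 12.25
eef_pos: [0.4511, 0.225, 0.1933]
eef_rot: [0.707, 0.02, 0.707, -0.02]
wrist_force: [1.2, -0.6, -0.1]
opening: 0.751
time_s: 12.75
eef_pos: [0.462, 0.2878, 0.193]
eef_rot: [0.707, 0.021, 0.707, -0.021]
wrist_force: [-0.1, -0.2, 0.3]
opening: 0.753
[0.46196512 0.28778956 0.19300121] 12.75
(np.float64(321.1878454740468), np.float64(178.09279628867807))
[ 209   75   44   45 1393] [230.7  96.8]
[ 301  156   41   41 1137] [320.9 175.4]
[ 204  174   45   45 1201] [225.5 197.6]
[ 28 328  13  10 104] [ 33.9 333. ]
```

View pics/w3.png

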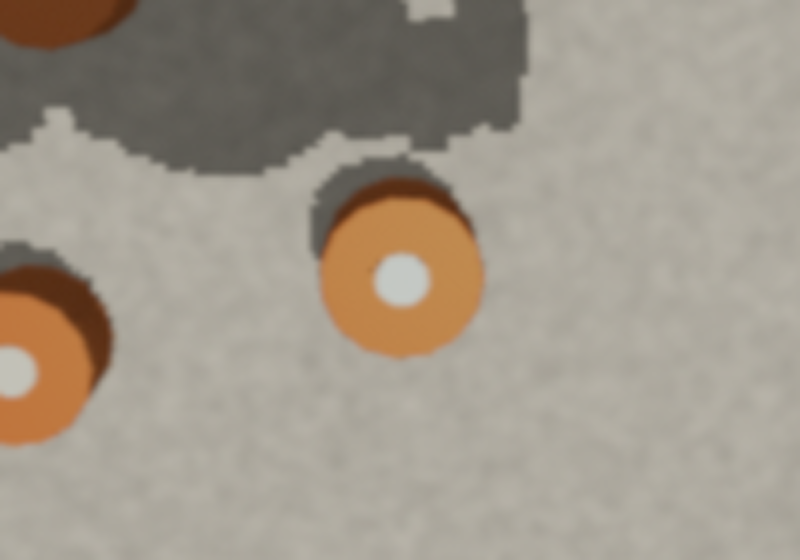

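The view shows the cap's white centre dot at (321.5,178), against a prediction of (321.2,178.1). The look-alikes are to its left in the picture, on the robot's right, so this is the right cap. I'll descend and grip.

```bash
python3 -m jog '[40,1.4,0.5,0,75, 85,1.4,0.5,0,75, 130,1.4,0.5,0,75, 165,1.4,0.5,0,75, 180,1.4,0.5,0,75]'
python3 -m jog '[4,0,0,0,75, 7,0,0,0,75, 7,0,0,0,75, 7,0,0,0,20, 7,0,0,0,20]'
python3 -m jog '[0,0,0,0,20, 0,0,0,0,20, 0,0,0,0,20, 0,0,0,0,20, 0,0,0,0,20]'
```

```text
time_s: 13.3
eef_pos: [0.4605, 0.288, 0.01]
eef_rot: [0.705, 0.02, 0.709, -0.022]
wrist_force: [-0.1, 0.3, 0.2]
opening: 0.751
time_s: 13.8
eef_pos: [0.464, 0.2905, 0.008]
eef_rot: [0.708, 0.021, 0.706, -0.02]
wrist_force: [-8.4, -3.4, 20.9]
opening: 0.428
time_s: 14.3
eef_pos: [0.464, 0.2906, 0.0082]
eef_rot: [0.708, 0.021, 0.706, -0.02]
wrist_force: [-1.5, -0.8, 7.3]
opening: 0.428
```

```bash
python3 -m jog '[-10,0,0,0,20, -40,0,0,0,20, -85,0,0,0,20, -130,0,0,0,20, -130,0,0,0,20]'
python3 - <<'E'
from h import *
o=status.get_obs(); e=o["eef_pos"]; print(e,o["time_s"],o["wrist_force"]); 
pr=w2pix("wrist",(e[0]-.0015,e[1],e[2]+.022)); print(pr)
u,v=map(int,pr); im=optics.camera("wrist"); v0=min(v-70,260); print(u-100,v0)
cv2.imwrite("pics/w4.png",cv2.resize(im[v0:v0+140,u-100:u+100,::-1],None,fx=4,fy=4,interpolation=cv2.INTER_CUBIC))
E
```

```text
time_s: 14.8
eef_pos: [0.4674, 0.2919, 0.1444]
eef_rot: [0.711, 0.022, 0.702, -0.019]
wrist_force: [0.5, 0.1, -0.3]
opening: 0.426
[0.46744681 0.29191695 0.14437481] 14.8 [ 0.54253402  0.13914933 -0.27926887]
(np.float64(320.8456186569779), np.float64(285.761559536701))
220 215
```

View pics/w4.png

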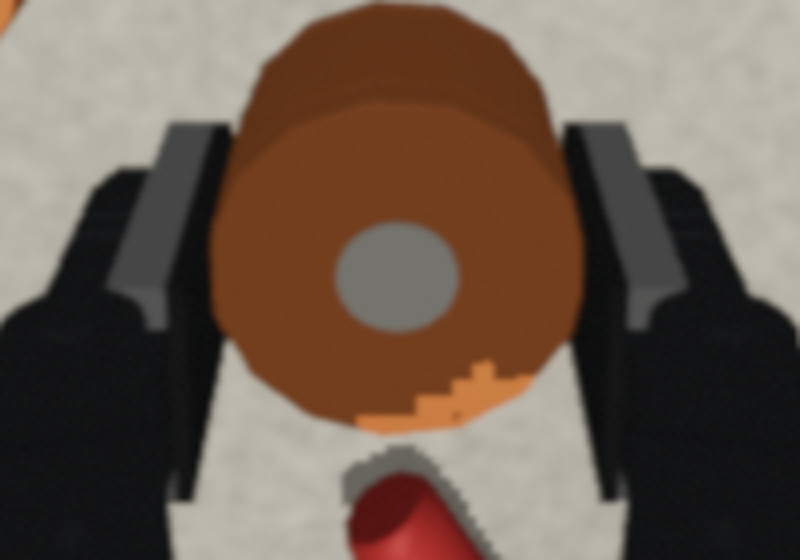

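The cap is upright and centred between the pads, with its dot at (319,284). That puts it about 2 mm back of the tool axis, which I'll allow for. Now over to the stud.

```bash
python3 -m jog '[0,-37,20.5,0,20, 0,-74,41,0,20, 0,-111,62,0,20, 0,-148,82,0,20, 0,-185,103,0,20]'
python3 -m jog '[0,-37,20.5,0,20, 0,-74,41,0,20, 0,-110,61,0,20, 0,-110,61,0,20, 0,-110,61,0,20]'
python3 -m jog '[0,0,0,0,20, 0,0,0,0,20, 0,0,0,0,20, 0,0,0,0,20, 0,0,0,0,20]'
python3 - <<'E'
from h import *
o=status.get_obs(); e=o["eef_pos"]; print(e,o["time_s"],o["wrist_force"])
Rm=R.from_quat(o["eef_rot"],scalar_first=True).as_matrix(); print(Rm.round(3))
u,v=w2pix("wrist",(e[0]-.002,e[1],e[2]+.022)); print(u,v)
im=optics.camera("wrist"); u=int(u); print(u-100,200)
cv2.imwrite("pics/w5.png",cv2.resize(im[200:340,u-100:u+100,::-1],None,fx=4,fy=4,interpolation=cv2.INTER_CUBIC))
E
```

```text
time_s: 15.35
eef_pos: [0.5544, 0.0979, 0.1352]
eef_rot: [0.706, 0.02, 0.708, -0.02]
wrist_force: [0.8, 0.5, 0.2]
opening: 0.427
time_s: 15.85
eef_pos: [0.6086, -0.0146, 0.1349]
eef_rot: [0.706, 0.022, 0.708, -0.021]
wrist_force: [0.3, 0.5, 0.0]
opening: 0.424
time_s: 16.35
eef_pos: [0.6094, -0.0135, 0.1364]
eef_rot: [0.707, 0.02, 0.707, -0.02]
wrist_force: [-0.1, 0.4, -0.5]
opening: 0.428
[ 0.60935385 -0.0134686   0.13642258] 16.35 [-0.07365884  0.37381372 -0.50799736]
[[ 0.     0.057  0.998]
 [-0.     0.998 -0.057]
 [-1.     0.     0.   ]]
320.48361741226665 283.9105597983207
220 200
```

```bash
python3 -m jog '[30,-1,1,0,20, 65,-1,1,0,20, 80,-1,1,0,20, 84,-1,1,0,20, 84,-1,1,0,20]'
python3 - <<'E'
from h import *
o=status.get_obs(); e=o["eef_pos"]; print(e,o["time_s"],o["wrist_force"])
print(w2pix("scene",(.6084,-.0145,.039)),w2pix("scene",(e[0]-.002,e[1],e[2]-.0075)),w2pix("scene",(e[0]-.002,e[1],e[2]+.0225)))
snap("scene","s5.png",(260,170,370,280),5.4)
E
```

```text
time_s: 16.9
eef_pos: [0.6104, -0.0151, 0.0524]
eef_rot: [0.707, 0.021, 0.707, -0.021]
wrist_force: [-0.4, 0.4, -0.3]
opening: 0.426
[ 0.61043037 -0.0150504   0.05236911] 16.9 [-0.43713389  0.35090878 -0.28514432]
(np.float64(311.51969819242026), np.float64(230.4595853069273)) (np.float64(311.27700699262834), np.float64(228.8454850565881)) (np.float64(311.35126365342677), np.float64(220.09413795552723))
```

View pics/s5.png

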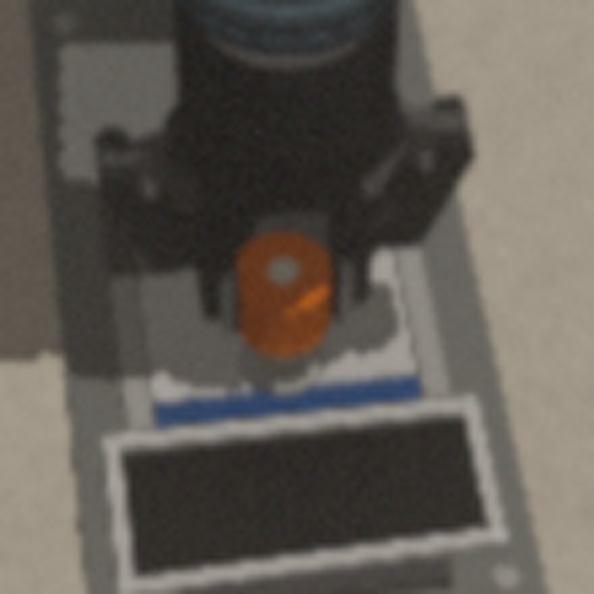

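The cap's dot is at crop (282,268), or (312.2,219.6) full-frame, and the stud was measured at (312,230.6). They line up to within about 1 mm. Now I'll push down.

```bash
python3 -m jog '[4,0,0,0,20, 8,0,0,0,20, 11,0,0,0,20, 12,0,0,0,20, 12,0,0,0,20]'
python3 -m jog '[2,0,0,0,20, 4,0,0,0,20, 6,0,0,0,20, 7,0,0,0,20, 7,0,0,0,20]'
```

```text
time_s: 17.45
eef_pos: [0.6101, -0.0151, 0.0401]
eef_rot: [0.707, 0.021, 0.707, -0.021]
wrist_force: [-0.6, -0.2, 0.6]
opening: 0.426
time_s: 17.95
eef_pos: [0.6101, -0.015, 0.034]
eef_rot: [0.707, 0.02, 0.707, -0.021]
wrist_force: [-3.7, 0.1, 4.7]
opening: 0.43
```

```bash
python3 -m jog '[2,0,0,0,20, 4,0,0,0,20, 4,0,0,0,20, 4,0,0,0,20, 4,0,0,0,20]'
python3 -m jog '[2,0,0,0,20, 4,0,0,0,20, 4,0,0,0,20, 4,0,0,0,20, 4,0,0,0,20]'
```

```text
time_s: 18.45
eef_pos: [0.6094, -0.0149, 0.0279]
eef_rot: [0.706, 0.021, 0.708, -0.02]
wrist_force: [0.5, 0.3, -12.7]
opening: 0.431
time_s: 18.95
eef_pos: [0.6108, -0.0151, 0.0258]
eef_rot: [0.707, 0.02, 0.706, -0.021]
wrist_force: [-1.0, -0.3, -2.2]
opening: 0.426
```

The force passed its peak and reversed, so the balls are pulling the cap down: it has clicked. Next I'll press it onto the seat.

```bash
python3 -m jog '[1,0,0,0,20, 2,0,0,0,20, 3,0,0,0,20, 3,0,0,0,20, 3,0,0,0,20]'
python3 -m jog '[1,0,0,0,20, 2,0,0,0,20, 2,0,0,0,20, 2,0,0,0,20, 2,0,0,0,20]'
```

```text
time_s: 19.45
eef_pos: [0.6111, -0.0152, 0.0251]
eef_rot: [0.707, 0.02, 0.706, -0.021]
wrist_force: [-8.4, 1.0, 16.4]
opening: 0.428
time_s: 19.95
eef_pos: [0.6113, -0.0152, 0.025]
eef_rot: [0.707, 0.02, 0.706, -0.021]
wrist_force: [-15.8, 0.6, 31.5]
opening: 0.423
```

```bash
python3 -m jog '[0,0,-1,0,20, 0,0,-1.5,0,20, 0,0,-1.5,0,20, 0,0,-1.5,0,20, 0,0,-1.5,0,20]'
python3 -m jog '[0,0,0,0,20, 0,0,0,0,20, 0,0,0,0,20, 0,0,0,0,20, 0,0,0,0,20]'
python3 - <<'E'
from h import *
o=status.get_obs(); print(o["eef_pos"],o["wrist_force"],o["torque"])
snap("scene","s6.png",(260,150,370,260),5.4)
E
```

```text
time_s: 20.45
eef_pos: [0.6112, -0.0152, 0.025]
eef_rot: [0.708, 0.02, 0.705, -0.021]
wrist_force: [-10.0, 1.1, 27.1]
opening: 0.424
time_s: 20.95
eef_pos: [0.6111, -0.0152, 0.025]
eef_rot: [0.708, 0.02, 0.705, -0.021]
wrist_force: [-9.6, 2.6, 26.9]
opening: 0.428
[ 0.61112229 -0.01520261  0.02499463] [-9.57724863  2.56798254 26.87997562] [0.40318592 1.64425912 0.05981231]
```

View pics/s6.png

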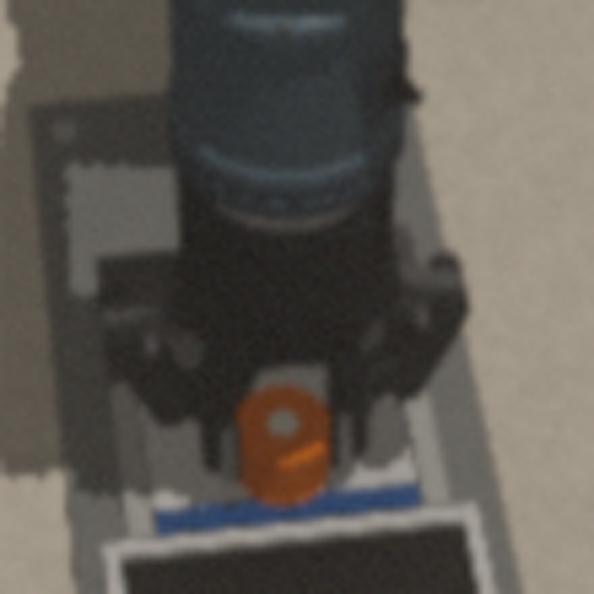

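The dot is now at (312.2,228.3), where a seated cap's top at 47 mm should appear, and the upright cap sits against the blue jaw. The push is steady at about 27 N, so I'll hand in.

```bash
python3 - <<'E'
from h import *
from bench import hand_in
o=status.get_obs(); print(o["wrist_force"],o["opening"]*85,o["time_s"]); print(hand_in())
E
```

```text
[-9.92546569  1.53186683 26.70111225] 36.53252703753543 21.0
the job is handed in; nothing more can be done
None
```

I wound the crank clockwise about two turns to its hard stop, snapped the leftmost orange cap onto the stud, and handed in at 21.0 s with the gripper still pressing it down.

- **Crank:** the force at the stop rose to 17 N, then 14 N on a second push. I made that second push because I had backed off slightly before letting go of the grip. The scene picture then showed the blue jaw against the frame and the stud clear of the bridge.
- **Click:** pushing down, the force turned from +5 N to −13 N as the balls pulled the cap down. The peak itself fell between readings.
- **Seat:** the tool height puts the cap's underside at about 17 mm, and its top mark appeared at the pixel expected for a seated cap.
- **Final push:** it held steady at about 27 N down, with about 10 N of sideways force left that I only partly relieved.
- **Other objects:** I did not touch the jar, charger or driver, but took no last picture to confirm they were still in place.

I viewed 11 pictures by my count, one over the budget.

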